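# Clip a trolley wheel onto its axle

### The job

Secure the trolley wheel on its axle with the larger hairpin clip: push the clip sideways over the axle, under its button head, until it snaps home and lies flat on the wheel with the axle in its pocket. Then let go. Leave the smaller clip where it lies.

Things in the scene. Friction and masses are not known exactly. Their poses are not given: they have to be found in the camera images.
- clip: Larger of two like steel hairpin clips, 8 mm wire, 142 mm long, lying flat. Grip its oval loop (x -30 to 22 mm) across its straight sides: 36 mm wide, 16 mm high. Two springy legs, 8 mm high, level with its underside, run to an open mouth 44 mm wide inside, tips at x = 112. Origin: loop centre, underside; x from loop to mouth, z up.
- clip_seat (a point): Centre of the pocket between the clip's legs where the axle belongs: 58 mm along x from the clip's origin, 4 mm above its underside. Pocket gap 22 mm (x 51 to 65). The legs narrow to 13 mm at x = 44 and at the bulge, x = 74 mm; pushing the axle through the bulge takes about 8 to 15 N, then it snaps in, with 5 mm of play either way along x.
- axle (a point): On the upright fixed axle's axis, level with the flat upper face (65 mm over the bench) of the fixed, lying trolley wheel, 200 mm across; z up. Above the face: shank 20 mm in diameter, 22 mm high, then a button head 30 mm across, 8 mm thick. The clip goes round the shank between face and head, from any side: nothing else stands on the face.
- small_clip: The smaller hairpin clip, 85 mm long: same shape at 0.6 times the size, stiff, too small for the axle; leave it alone. Origin: centre of its loop, underside; x along its legs to the mouth.
Not all that is in view belongs to the job. Leave any pink look-alike of the clip alone.

How it is judged:
At the end, for the whole second after the job is handed in: The larger clip lies at rest on the wheel, flat within 10 degrees and not upside down, its pocket centre within 10 mm of the axle's axis and less than 12 mm above the wheel face (under the head) (horizontal distance between clip_seat and axle below 0.01 m and z of clip_seat in the frame of axle between 0 and 0.012 m and angle between clip's own z axis and vertical below 0.17 rad and linear speed of clip below 0.02 m/s); the robot touches nothing.
It fails at once if the smaller clip is moved more than 30 mm (distance of small_clip from where it was at the start of the episode above 0.03 m).
It also fails if it takes over 38 s, if anything falls off the work surface, if the arm or the gripper's body presses on something with over 40 N, if the wrist force passes 120 N, or if a joint passes its speed limit or range.

### The arm

A 6-joint arm with a two-finger parallel gripper is mounted at the origin on the work surface. World frame = base frame: x ahead of the robot, y to its left, z up, the work surface at z = 0. Lengths are in m, angles in rad, forces in N, time in s.
With the tool pointing down it reaches from about 0.35 to 0.975 m from the base axis. Payload 7.1 kg.
Tool frame: the origin (TCP) lies between the finger pads; the fingertips stand 19 mm ahead of it and the grasp point (between the pads) is the TCP; z points along the fingers, y is the line along which they close (so a half turn about z gives the same grasp; the last joint's range is limited). The gripper opens to 88 mm and grips with 3 to 60 N. Pads are 20 mm wide; open, the fingers measure 115 mm over their backs; the gripper's body (75 mm by 178 mm) begins 61 mm behind the grasp point.
Start: joints at [-1.276, 0.423, 1.63, -0, 1.089, -0.019], TCP at [0.193, -0.594, 0.242] pointing down, gripper open.
Joint ranges: [-3, 3], [-0.9, 2.11], [0.09, 2.58], [-1.31, 4.45], [0.11, 2.69], [-2.54, 2.54]. Speed limits (rad/s): [2.39, 2.39, 3.01, 3.14, 3.14, 3.14].

### API

Orientations are given as a 3x3 rotation matrix whose columns are the frame's x, y, z axes.
In Python, from bench import robot, vision, order gives the robot as it stands.
- The arm moves only by the tool play_rows, never from a script. Its argument "targets" is a list of rows, each an object of numbers: "gripper": the finger opening in m, from 0 to 0.0878; "dx", "dy", "dz": the shift along the tool's x, y, z in m; "turn": the turn about the tool's z in rad. In form: [{"gripper": .., "dx": .., "dy": .., "dz": .., "turn": ..}, ...]. A call has 1 to 10 rows; each row shifts and turns the commanded pose from where the row before left it, along the tool's axes as they then stand; what a row does not reach is not made up. A row lasts 1/10 s, in which the tool goes at most 50 mm and 8.59 degrees, less where a joint would pass 70% of its speed; a pose out of reach is approached as far as the arm can. A call is refused whole if a number of a shift passes 0.05 or a number of a turn 0.15, either way. A call with a gripper value outside its range is refused whole. The fingers move at their own pace and stop on an object; "squeeze" is the grip in N (left out, the last holds). Time passes only in rows, so rows that do not move let the fingers close. It gives the time, the measured TCP pose, the force, the opening and the grip force at its end, in the units of the state.
- robot.get_obs(): the state, without advancing time (a new reading comes with each control period).
- vision.snapshot(name): name is "scene" or "top"; returns a dict with "img" (384x512x3 uint8, blue, green, red), "fx", "fy", "cx", "cy" (pixels), "R" (3x3) and "t" (3): a world point X has camera coordinates R X + t. Camera axes: x right, y down, z forward; pixel columns grow to the right and rows downward; lengths in m; the calibration is good to about 2 mm. A picture is of the moment at which its call begins. There is no depth.
- order.sign_off(): hands the job in; it is judged then, once.
The state is a dict: "time_s": time; "q": joint angles; "qvel": joint speeds; "effort": joint torques, N m; "tool_pos": TCP position; "tool_rot": TCP orientation; "ft_force": force on the tool from outside, world axes, zero at the start; "ft_torque": the same for the moment, N m; "grip_width": finger opening in m; "grasp_force": force on a finger pad.
Only numpy, scipy, OpenCV 4.12 (cv2) and the standard library are available. Lean on these libraries where they do the work, as an engineer would, in place of code of your own. Each camera call takes 0.05 s, during which the arm holds its last target. There are 200 camera calls.

## Working session

There is one attempt and no reset: what is moved stays moved. The work goes in short steps, Python scripts to look and compute and a tool call to move; the robot and the scene stay as the last step left them, time stands still between calls to the robot, and variables do not carry over. Pictures are saved under pics/ and viewed, at most 10 in all, crops included, and the job is handed in when it is done.

Besides the shell and the picture viewer there is one more tool, called after "Request:" by a JSON object that holds its "api" and its "payload", one argument or row to a line. play_rows: Moves the arm, as the interface text tells. Its arguments: {"type":"object","properties":{"targets":{"type":"array","items":{"type":"object","properties":{"gripper":{"type":"number"},"dx":{"type":"number"},"dy":{"type":"number"},"dz":{"type":"number"},"turn":{"type":"number"}}}},"squeeze":{"type":"number"}},"required":["targets"]}

```bash
mkdir -p pics; cat > h.py <<'E'
import numpy as np, cv2
from bench import robot, vision, order
def ray(s,u,v,z):
    R=np.array(s["R"]);t=np.array(s["t"]);c=-R.T@t
    d=R.T@np.array([(u-s["cx"])/s["fx"],(v-s["cy"])/s["fy"],1.])
    return c+d*(z-c[2])/d[2]
def pix(s,X):
    p=np.array(s["R"])@np.array(X)+np.array(s["t"]);return s["fx"]*p[0]/p[2]+s["cx"],s["fy"]*p[1]/p[2]+s["cy"]
E
python3 - <<'E'
from h import *
for n in("top","scene"):
    s=vision.snapshot(n);cv2.imwrite(f"pics/{n}0.png",s["img"]);R=np.array(s["R"]);print(n,s["fx"],s["cx"],s["cy"],R.round(3).tolist(),(-R.T@np.array(s["t"])).round(3))
o=robot.get_obs();print(o["time_s"],o["tool_pos"],np.round(o["tool_rot"],3).tolist(),o["grip_width"])
E
```

```text
top 350.09510476469535 259.6007501552512 200.1000549789818 [[0.012, -1.0, 0.01], [-0.996, -0.013, -0.089], [0.089, -0.008, -0.996]] [0.432 0.114 0.755]
scene 491.9372734995979 250.72777923508056 189.6451253129815 [[-0.627, 0.779, -0.01], [0.663, 0.526, -0.533], [-0.41, -0.341, -0.846]] [0.915 0.427 0.884]
0.1 [ 0.19279943 -0.594022    0.24098068] [[0.951, 0.309, -0.0], [0.309, -0.951, 0.001], [0.0, -0.001, -1.0]] 0.08779328825132
```

View pics/top0.png

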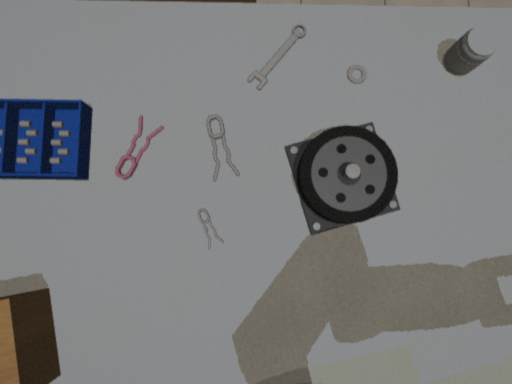

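View pics/scene0.png

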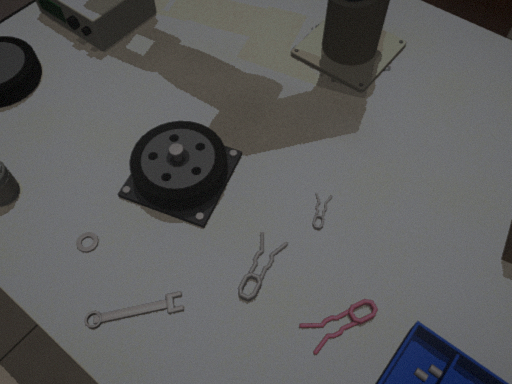

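In the top view the wheel is at (347,174) with its axle head at about (352,171). Things that could be taken for the clip:
- Larger grey clip: loop at (216,127), mouth toward (226,177). This is my choice.
- Small grey clip at (204,215).
- Pink look-alike at (126,166).
- Spanner at (277,57).

Next I measure the clip and check it in a close crop.

```bash
cat > m.py <<'E'
from h import *
def clipmask(s,box):
    x0,y0,x1,y1=box; g=cv2.cvtColor(s["img"],cv2.COLOR_BGR2GRAY)[y0:y1,x0:x1].astype(float)
    bg=cv2.medianBlur(g.astype(np.uint8),41).astype(float)
    d=np.abs(g-bg); m=(d>18).astype(np.uint8); return m
E
python3 - <<'E'
from m import *
s=vision.snapshot("top");
b=(185,105,260,195)
m=clipmask(s,b)
n,l,st,_=cv2.connectedComponentsWithStats(m,connectivity=8)
k=1+np.argmax(st[1:,4]);print(st[1:].tolist())
c=cv2.resize(s["img"][b[1]:b[3],b[0]:b[2]],None,fx=5,fy=5,interpolation=cv2.INTER_CUBIC)
mm=cv2.resize(((l==k)*255).astype(np.uint8),None,fx=5,fy=5,interpolation=cv2.INTER_NEAREST)
cv2.imwrite("pics/c1.png",np.hstack([c,cv2.cvtColor(mm,cv2.COLOR_GRAY2BGR)]))
cs,h=cv2.findContours((l==k).astype(np.uint8),cv2.RETR_CCOMP,cv2.CHAIN_APPROX_NONE)
for i,cc in enumerate(cs):
    if h[0][i][3]>=0 and len(cc)>8:
        M=cc[:,0].mean(0)+[b[0],b[1]];print("hole",len(cc),M,ray(s,*M,.012))
pts=np.argwhere(l==k)[:,::-1]+[b[0],b[1]]
W=np.array([ray(s,u,v,.006)[:2] for u,v in pts]);print("rect",cv2.minAreaRect(W.astype(np.float32)))
# wheel: bright axle head
g=cv2.cvtColor(s["img"],cv2.COLOR_BGR2GRAY)
w=g[155:190,335:370];mw=(w>150).astype(np.uint8)
n,l,st,ce=cv2.connectedComponentsWithStats(mw);k=1+np.argmax(st[1:,4]);p=ce[k]+[335,155];print("head",st[k],p,ray(s,*p,.095))
d=(g[100:245,275:420]<45).astype(np.uint8)
print("head area mm dia",2*np.sqrt(st[k,4]/np.pi)*(0.66/350))
E
```

```text
[[23, 10, 5, 3, 6], [21, 10, 34, 67, 484]]
hole 13 [214.84615385 176.23076923] [0.54847481 0.20448681 0.012     ]
hole 12 [216. 171.] [0.55983661 0.20228359 0.012     ]
hole 16 [217.375 165.   ] [0.57290934 0.19963849 0.012     ]
hole 10 [215.4 158.5] [0.58701162 0.20420784 0.012     ]
hole 22 [228.  156.5] [0.59176799 0.17721619 0.012     ]
hole 12 [214. 153.] [0.59898845 0.20750244 0.012     ]
hole 10 [214.  144.5] [0.6176318  0.20794733 0.012     ]
hole 14 [224.28571429 144.5       ] [0.61795803 0.18576428 0.012     ]
hole 12 [223. 139.] [0.63002772 0.18879922 0.012     ]
hole 12 [209. 130.] [0.64946122 0.21953004 0.012     ]
hole 10 [208.  125.5] [0.65940444 0.22194675 0.012     ]
hole 10 [221.  124.5] [0.66205492 0.19382827 0.012     ]
hole 70 [216.7        129.41428571] [0.65101066 0.20289721 0.012     ]
rect ((0.6139720678329468, 0.19780340790748596), (0.14071065187454224, 0.05800549313426018), 14.443337440490723)Traceback (most recent call last):
  File "<stdin>", line 19, in <module>
    return _wrapfunc(a, 'argmax', axis=axis, out=out, **kwds)
    return bound(*args, **kwds)
ValueError: attempt to get argmax of an empty sequence
```

View pics/c1.png

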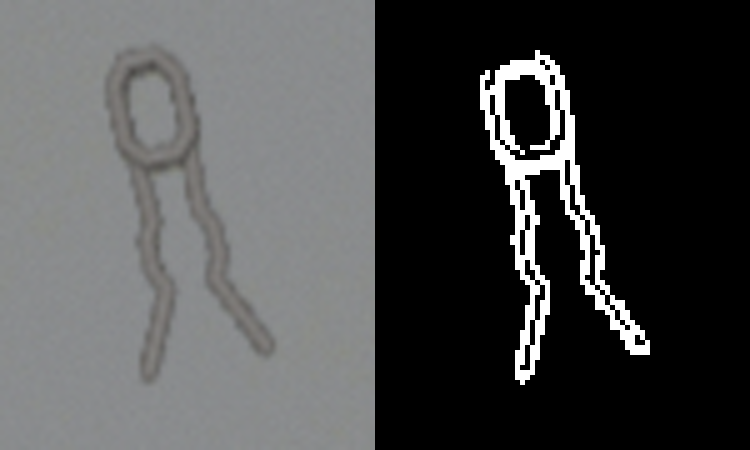

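The crop shows the larger clip: its loop is at about (215,126) and its tips are at (215,180) and (238,175). The measured length of 141 mm matches the given 142 mm. Next I measure the axle and refine the clip using both views.

```bash
python3 - <<'E'
from m import *
from scipy.optimize import least_squares
t=vision.snapshot("top");s=vision.snapshot("scene")
def crop(s,b,f):
    return cv2.resize(s["img"][b[1]:b[3],b[0]:b[2]],None,fx=f,fy=f,interpolation=cv2.INTER_CUBIC)
a=crop(t,(325,145,385,205),6.25);c=crop(s,(150,125,210,185),6.25)
d=crop(s,(225,225,300,310),5)[:375];cv2.imwrite("pics/c2.png",np.hstack([a,c])); 
cv2.imwrite("pics/c3.png",crop(s,(225,225,300,310),6))
L=ray(t,215.2,126.3,.008);m=ray(t,226.7,177.5,.004);print("loop",L,"tipmid",m,np.linalg.norm((L-m)[:2]),np.degrees(np.arctan2(*(L-m)[[1,0]])))
for n,q in(("axis",(0.653,.208,.008)),):print(pix(t,q),pix(s,q))
# wheel outline (dark tyre) on top view, by ellipse
for nm,v,b in(("top",t,(285,115,410,235)),("scene",s,(120,115,240,225))):
    g=cv2.cvtColor(v["img"],cv2.COLOR_BGR2GRAY)[b[1]:b[3],b[0]:b[2]]
    print(nm,g.max(),np.unravel_index(g.argmax(),g.shape))
E
```

```text
loop [0.65908249 0.20680208 0.008     ] tipmid [0.54730822 0.17976718 0.004     ] 0.11499727073688026 13.597028845388941
(np.float64(214.58398353926262), np.float64(129.01917181469364)) (np.float64(251.8030072461323), np.float64(284.420969724066))
top 143 (np.int64(118), np.int64(77))
scene 117 (np.int64(0), np.int64(53))
```

View pics/c2.png

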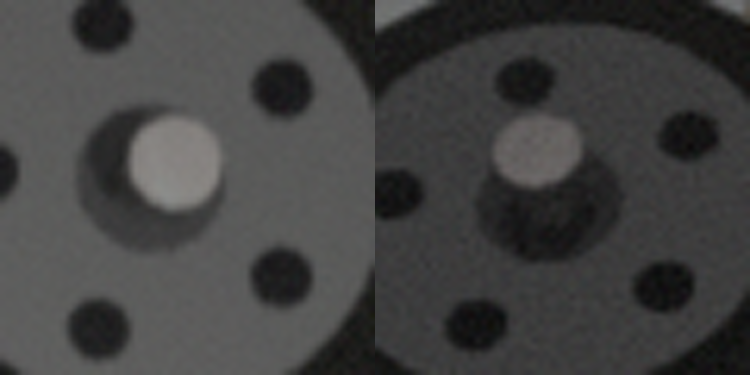

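The crops show the bright head centred at about (353.0,170.9) in the top view and (175.9,149.0) in the scene view. The five wheel holes give a check.

```bash
python3 - <<'E'
from m import *
t=vision.snapshot("top");s=vision.snapshot("scene")
f=lambda x,y,o:(x/6.25+o[0]-.42,y/6.25+o[1]-.42)
a=ray(t,*f(175,162,(325,145)),.095);b=ray(s,*f(162,150,(150,125)),.095);print("head",a,b)
H=np.array([ray(t,*f(x,y,(325,145)),.065)[:2] for x,y in((103,24),(283,88),(281,277),(99,328))])
A=np.c_[2*H,np.ones(4)];c=np.linalg.lstsq(A,(H**2).sum(1),rcond=None)[0];print("holes centre",c[:2])
H=np.array([ray(s,*f(x-375,y,(150,125)),.065)[:2] for x,y in((525,81),(689,135),(665,286),(476,325),(393,193))])
print("scene holes",H.mean(0))
p=H.mean(0)
L=np.array([.657,.2075]);o=robot.get_obs();R=np.array(o["tool_rot"])
th=np.radians(14.2);print("tool delta",R.T@np.array([L[0]-o["tool_pos"][0],L[1]-o["tool_pos"][1],.1-o["tool_pos"][2]]),"turn",np.arctan2(R[1,0],R[0,0])-th)
E
```

```text
head [ 0.55016653 -0.06837589  0.095     ] [ 0.55071098 -0.0692936   0.095     ]
holes centre [ 0.55062741 -0.06915616]
scene holes [ 0.54987144 -0.07007572]
tool delta [ 0.68893075 -0.61938792  0.1417339 ] turn 0.06596519588418379
```

View pics/c3.png

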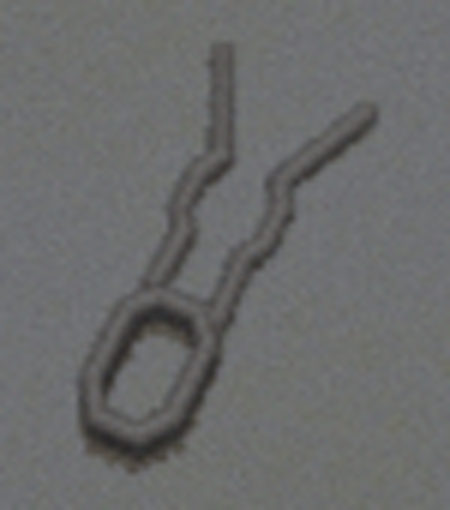

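The axle is at (0.5505, −0.069), and all four estimates agree to about 1 mm. The clip's loop centre is near (0.657, 0.2075), with its axis at 14°. I now move above it.

Request:
{"api": "play_rows", "payload": {
  "targets": [
    {"gripper":0.07,"dx":0.034,"dy":-0.031,"dz":0},
    {"dx":0.034,"dy":-0.031},
    {"dx":0.034,"dy":-0.031},
    {"dx":0.034,"dy":-0.031},
    {"dx":0.034,"dy":-0.031},
    {"dx":0.034,"dy":-0.031},
    {"dx":0.034,"dy":-0.031},
    {"dx":0.034,"dy":-0.031},
    {"dx":0.034,"dy":-0.031},
    {"dx":0.034,"dy":-0.031}
  ]
}}

```text
$.targets[0]: bad value
```

Request:
{"api": "play_rows", "payload": {
  "targets": [
    {"gripper":0.07,"dx":0.034,"dy":-0.031,"dz":0},
    {"dx":0.034,"dy":-0.031},
    {"dx":0.034,"dy":-0.031},
    {"dx":0.034,"dy":-0.031},
    {"dx":0.034,"dy":-0.031},
    {"dx":0.034,"dy":-0.031},
    {"dx":0.034,"dy":-0.031},
    {"dx":0.034,"dy":-0.031},
    {"turn":0.066},
    {"dx":0}
  ]
}}

```text
$.targets[0]: bad value
```

Both calls were refused, probably because a row must carry every key. I'll fill in all of them.

Request:
{"api": "play_rows", "payload": {
  "targets": [
    {"gripper":0.07,"dx":0.034,"dy":-0.031,"dz":0,"turn":0},
    {"gripper":0.07,"dx":0.034,"dy":-0.031,"dz":0,"turn":0},
    {"gripper":0.07,"dx":0.034,"dy":-0.031,"dz":0,"turn":0},
    {"gripper":0.07,"dx":0.034,"dy":-0.031,"dz":0,"turn":0},
    {"gripper":0.07,"dx":0.034,"dy":-0.031,"dz":0,"turn":0},
    {"gripper":0.07,"dx":0.034,"dy":-0.031,"dz":0,"turn":0},
    {"gripper":0.07,"dx":0.034,"dy":-0.031,"dz":0,"turn":0},
    {"gripper":0.07,"dx":0.034,"dy":-0.031,"dz":0,"turn":0},
    {"gripper":0.07,"dx":0.034,"dy":-0.031,"dz":0,"turn":0},
    {"gripper":0.07,"dx":0.034,"dy":-0.031,"dz":0,"turn":0}
  ]
}}

```text
time_s: 1.35
tool_pos: [0.4213, -0.193, 0.242]
tool_rot: [[0.951, 0.309, 0.001], [0.309, -0.951, -0.0], [0.001, 0.001, -1.0]]
ft_force: [-0.2, -0.2, 0.8]
grip_width: 0.0699
grasp_force: 0.0
```

Request:
{"api": "play_rows", "payload": {
  "targets": [
    {"gripper":0.07,"dx":0.035,"dy":-0.031,"dz":0,"turn":0},
    {"gripper":0.07,"dx":0.035,"dy":-0.031,"dz":0,"turn":0},
    {"gripper":0.07,"dx":0.035,"dy":-0.031,"dz":0,"turn":0},
    {"gripper":0.07,"dx":0.035,"dy":-0.031,"dz":0,"turn":0},
    {"gripper":0.07,"dx":0.035,"dy":-0.031,"dz":0,"turn":0},
    {"gripper":0.07,"dx":0.035,"dy":-0.031,"dz":0,"turn":0},
    {"gripper":0.07,"dx":0.035,"dy":-0.031,"dz":0,"turn":0},
    {"gripper":0.07,"dx":0.035,"dy":-0.031,"dz":0,"turn":0},
    {"gripper":0.07,"dx":0.035,"dy":-0.031,"dz":0,"turn":0},
    {"gripper":0.07,"dx":0.033,"dy":-0.029,"dz":0,"turn":0}
  ]
}}

```text
time_s: 2.35
tool_pos: [0.6573, 0.2078, 0.2416]
tool_rot: [[0.951, 0.309, 0.0], [0.309, -0.951, 0.0], [0.0, 0.0, -1.0]]
ft_force: [0.6, 0.2, 1.9]
grip_width: 0.0699
grasp_force: 0.0
```

Request:
{"api": "play_rows", "payload": {
  "targets": [
    {"gripper":0.07,"dx":0,"dy":0,"dz":0.04,"turn":0.066},
    {"gripper":0.07,"dx":0,"dy":0,"dz":0.04,"turn":0},
    {"gripper":0.07,"dx":0,"dy":0,"dz":0.04,"turn":0},
    {"gripper":0.07,"dx":0,"dy":0,"dz":0.03,"turn":0},
    {"gripper":0.07,"dx":0,"dy":0,"dz":0,"turn":0}
  ]
}}

```text
time_s: 2.85
tool_pos: [0.6533, 0.2048, 0.0868]
tool_rot: [[0.969, 0.245, -0.008], [0.245, -0.969, -0.002], [-0.009, 0.0, -1.0]]
ft_force: [-0.4, 0.4, -0.1]
grip_width: 0.0698
grasp_force: 0.0
```

```bash
python3 - <<'E'
from m import *
s=vision.snapshot("scene")
f=lambda x,y:(x/6+225-.42,y/6+225-.42)
L=ray(s,*f(149,365),.010);m=(ray(s,*f(223,45),.004)+ray(s,*f(372,112),.004))/2
print("scene loop",L,"tipmid",m,np.linalg.norm((L-m)[:2]),np.degrees(np.arctan2(*(L-m)[[1,0]])))
cv2.imwrite("pics/c4.png",cv2.resize(s["img"][210:320,190:320],None,fx=5,fy=5,interpolation=cv2.INTER_CUBIC))
E
```

```text
scene loop [0.65791072 0.2062329  0.01      ] tipmid [0.54761184 0.18019412 0.004     ] 0.11333075751534105 13.282891617547238
```

View pics/c4.png

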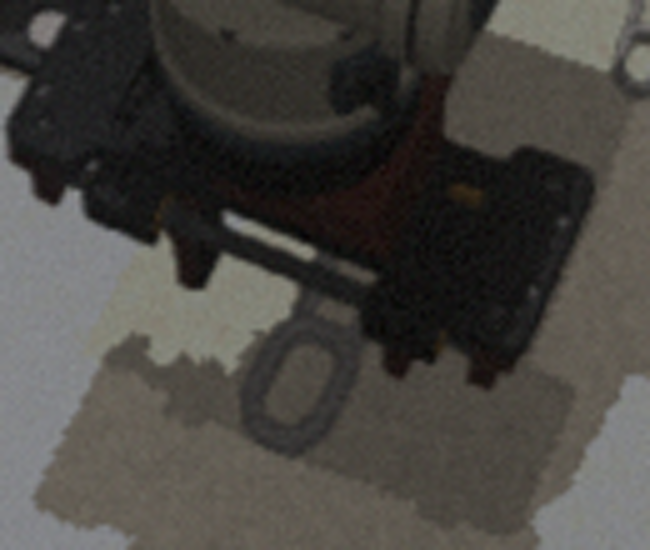

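The open fingers straddle the loop, which sits at about crop (300,385). The scene view agrees with the top view to 1–2 mm. I descend with a small correction.

Request:
{"api": "play_rows", "payload": {
  "targets": [
    {"gripper":0.07,"dx":0.004,"dy":-0.001,"dz":0.02,"turn":0},
    {"gripper":0.07,"dx":0,"dy":0,"dz":0.02,"turn":0},
    {"gripper":0.07,"dx":0,"dy":0,"dz":0.015,"turn":0},
    {"gripper":0.07,"dx":0,"dy":0,"dz":0,"turn":0},
    {"gripper":0.07,"dx":0,"dy":0,"dz":0,"turn":0}
  ]
}}

```text
time_s: 3.4
tool_pos: [0.6609, 0.2078, 0.0378]
tool_rot: [[0.969, 0.245, 0.001], [0.245, -0.969, 0.0], [0.001, -0.0, -1.0]]
ft_force: [-0.1, -1.0, 0.9]
grip_width: 0.0701
grasp_force: 0.0
```

Request:
{"api": "play_rows", "payload": {
  "targets": [
    {"gripper":0.07,"dx":-0.003,"dy":0,"dz":0.01,"turn":0},
    {"gripper":0.07,"dx":0,"dy":0,"dz":0.005,"turn":0},
    {"gripper":0.07,"dx":0,"dy":0,"dz":0,"turn":0},
    {"gripper":0.03,"dx":0,"dy":0,"dz":0,"turn":0},
    {"gripper":0.03,"dx":0,"dy":0,"dz":0,"turn":0},
    {"gripper":0.03,"dx":0,"dy":0,"dz":0,"turn":0},
    {"gripper":0.03,"dx":0,"dy":0,"dz":0,"turn":0},
    {"gripper":0.03,"dx":0,"dy":0,"dz":0,"turn":0}
  ],
  "squeeze": 40
}}

```text
time_s: 4.2
tool_pos: [0.6574, 0.207, 0.0218]
tool_rot: [[0.969, 0.245, 0.0], [0.245, -0.969, 0.0], [0.0, 0.0, -1.0]]
ft_force: [0.0, -0.2, 0.7]
grip_width: 0.0352
grasp_force: 40.0
```

The grip closed at 35.2 mm, which matches the loop. I lift and carry the clip to the stand-off beside the axle.

Request:
{"api": "play_rows", "payload": {
  "targets": [
    {"gripper":0.03,"dx":0,"dy":0,"dz":-0.03,"turn":0},
    {"gripper":0.03,"dx":0,"dy":0,"dz":-0.04,"turn":0},
    {"gripper":0.03,"dx":0,"dy":0.03,"dz":-0.03,"turn":0},
    {"gripper":0.03,"dx":0,"dy":0.04,"dz":0,"turn":0},
    {"gripper":0.03,"dx":0,"dy":0.04,"dz":0,"turn":0},
    {"gripper":0.03,"dx":0,"dy":0.04,"dz":0,"turn":0},
    {"gripper":0.03,"dx":-0.007,"dy":0.04,"dz":0,"turn":0},
    {"gripper":0.03,"dx":-0.01,"dy":0.03,"dz":0,"turn":0},
    {"gripper":0.03,"dx":-0.01,"dy":0.021,"dz":0,"turn":0},
    {"gripper":0.03,"dx":0,"dy":0,"dz":0,"turn":0}
  ]
}}

```text
time_s: 5.2
tool_pos: [0.6895, -0.0364, 0.1214]
tool_rot: [[0.97, 0.242, -0.001], [0.242, -0.97, -0.0], [-0.001, 0.0, -1.0]]
ft_force: [0.4, 0.6, -0.5]
grip_width: 0.0352
grasp_force: 40.0
```

Request:
{"api": "play_rows", "payload": {
  "targets": [
    {"gripper":0.03,"dx":0,"dy":0,"dz":0,"turn":0},
    {"gripper":0.03,"dx":0,"dy":0,"dz":0,"turn":0}
  ]
}}

```text
time_s: 5.4
tool_pos: [0.6903, -0.0323, 0.1216]
tool_rot: [[0.969, 0.246, -0.0], [0.246, -0.969, 0.0], [0.0, -0.0, -1.0]]
ft_force: [-0.4, 0.3, -1.6]
grip_width: 0.035
grasp_force: 40.0
```

```bash
python3 - <<'E'
from m import *
t=vision.snapshot("top");s=vision.snapshot("scene")
cr=lambda v,x,y,f:cv2.resize(v["img"][y:y+110,x:x+75],None,fx=f,fy=f,interpolation=cv2.INTER_CUBIC)
cv2.imwrite("pics/c5.png",np.hstack([cv2.resize(t["img"][100:220,280:400],(396,396),interpolation=cv2.INTER_CUBIC),cv2.resize(s["img"][100:220,120:240],(396,396),interpolation=cv2.INTER_CUBIC)]))
o=robot.get_obs();p=np.array(o["tool_pos"]);R=np.array(o["tool_rot"])
print(p,R.round(3).tolist(),o["time_s"],o["ft_force"])
e=R.T@(np.array([.5505,-.069,.065])-p);print("axle in tool",e)
E
```

```text
[ 0.69037085 -0.03199989  0.12165651] [[0.969, 0.247, 0.0], [0.247, -0.969, 0.0], [0.0, -0.0, -1.0]] 5.5 [-0.50790478 -0.0820523  -0.81209057]
axle in tool [-0.14467887  0.00135264  0.05664819]
```

View pics/c5.png

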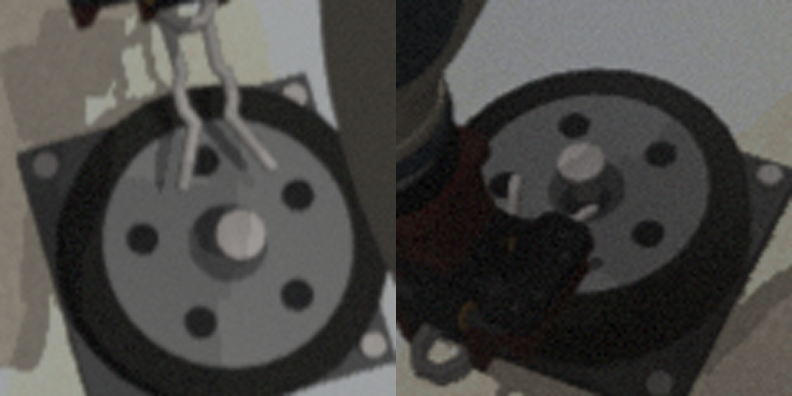

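The clip is held straight, with its tips at about top (335.5,156) and (362,150) and the head ahead of the mouth. I lower to 3 mm over the face and check the clip's offset in the grip.

Request:
{"api": "play_rows", "payload": {
  "targets": [
    {"gripper":0.03,"dx":0,"dy":0.001,"dz":0.016,"turn":0},
    {"gripper":0.03,"dx":0,"dy":0,"dz":0.016,"turn":0},
    {"gripper":0.03,"dx":0,"dy":0,"dz":0,"turn":0},
    {"gripper":0.03,"dx":0,"dy":0,"dz":0,"turn":0}
  ]
}}

```text
time_s: 5.9
tool_pos: [0.6897, -0.0341, 0.0883]
tool_rot: [[0.969, 0.245, -0.002], [0.245, -0.969, 0.0], [-0.002, -0.001, -1.0]]
ft_force: [0.1, 0.1, -0.7]
grip_width: 0.0352
grasp_force: 40.0
```

```bash
python3 - <<'E'
from m import *
t=vision.snapshot("top")
f=lambda x,y:(x/3.3+280-.35,y/3.3+100-.35)
m=(ray(t,*f(183,185),.104)+ray(t,*f(272,165),.104))/2
u=np.array([.969,.247]);R=np.array([[.969,.247],[.247,-.969]])
print("tip mid in tool then",R.T@(m[:2]-[.6903,-.032]))
o=robot.get_obs();p=np.array(o["tool_pos"]);R=np.array(o["tool_rot"]);print(p,R.round(3)[0],o["ft_force"],o["time_s"]);print(R.T@(np.array([.5505,-.069,.065])-p))
E
```

```text
tip mid in tool then [-0.11094132 -0.00070217]
[ 0.69015615 -0.03416417  0.08896983] [ 0.969  0.245 -0.001] [-0.55910406  0.02416067 -0.19297689] 5.95
[-0.14390505 -0.00048869  0.02414593]
```

Everything is aligned: lateral error is 0.5 mm and about 84 mm remains to travel. I go quickly to the bulge, then slowly through it.

Request:
{"api": "play_rows", "payload": {
  "targets": [
    {"gripper":0.03,"dx":-0.015,"dy":0,"dz":0,"turn":0},
    {"gripper":0.03,"dx":-0.015,"dy":0,"dz":0,"turn":0},
    {"gripper":0.03,"dx":-0.01,"dy":0,"dz":0,"turn":0},
    {"gripper":0.03,"dx":-0.01,"dy":0,"dz":0,"turn":0},
    {"gripper":0.03,"dx":0,"dy":0,"dz":0,"turn":0},
    {"gripper":0.03,"dx":0,"dy":0,"dz":0,"turn":0}
  ],
  "squeeze": 55
}}

```text
time_s: 6.55
tool_pos: [0.6425, -0.0466, 0.09]
tool_rot: [[0.97, 0.245, 0.001], [0.245, -0.97, -0.0], [0.001, 0.0, -1.0]]
ft_force: [0.6, -0.3, -0.9]
grip_width: 0.035
grasp_force: 55.0
```

Request:
{"api": "play_rows", "payload": {
  "targets": [
    {"gripper":0.03,"dx":-0.004,"dy":0,"dz":0,"turn":0},
    {"gripper":0.03,"dx":-0.004,"dy":0,"dz":0,"turn":0},
    {"gripper":0.03,"dx":-0.004,"dy":0,"dz":0,"turn":0},
    {"gripper":0.03,"dx":-0.004,"dy":0,"dz":0,"turn":0},
    {"gripper":0.03,"dx":0,"dy":0,"dz":0,"turn":0}
  ]
}}

```text
time_s: 7.05
tool_pos: [0.6249, -0.0507, 0.0895]
tool_rot: [[0.969, 0.246, -0.003], [0.246, -0.969, -0.0], [-0.003, -0.0, -1.0]]
ft_force: [-4.0, -2.3, 0.1]
grip_width: 0.0351
grasp_force: 55.0
```

The axle is right at the bulge, and the force now pulls the clip inward. I continue.

Request:
{"api": "play_rows", "payload": {
  "targets": [
    {"gripper":0.03,"dx":-0.004,"dy":0,"dz":0,"turn":0},
    {"gripper":0.03,"dx":-0.004,"dy":0,"dz":0,"turn":0},
    {"gripper":0.03,"dx":-0.004,"dy":0,"dz":0,"turn":0},
    {"gripper":0.03,"dx":-0.004,"dy":0,"dz":0,"turn":0},
    {"gripper":0.03,"dx":0,"dy":0,"dz":0,"turn":0},
    {"gripper":0.03,"dx":0,"dy":0,"dz":0,"turn":0}
  ]
}}

```text
time_s: 7.65
tool_pos: [0.6107, -0.0545, 0.0896]
tool_rot: [[0.969, 0.245, -0.001], [0.245, -0.969, 0.0], [-0.001, -0.0, -1.0]]
ft_force: [-0.3, 0.4, -1.6]
grip_width: 0.0352
grasp_force: 55.0
```

```bash
python3 - <<'E'
from m import *
t=vision.snapshot("top")
cv2.imwrite("pics/c6.png",cv2.resize(t["img"][110:200,310:400],(540,540),interpolation=cv2.INTER_CUBIC))
o=robot.get_obs();p=np.array(o["tool_pos"]);R=np.array(o["tool_rot"]);print(p,o["ft_force"],o["time_s"]);print(R.T@(np.array([.5505,-.069,.065])-p))
E
```

```text
[ 0.61087967 -0.05446103  0.08964349] [ 0.69502754 -0.71170654 -1.48710846] 7.7
[-0.06209555 -0.0007045   0.02465833]
```

View pics/c6.png

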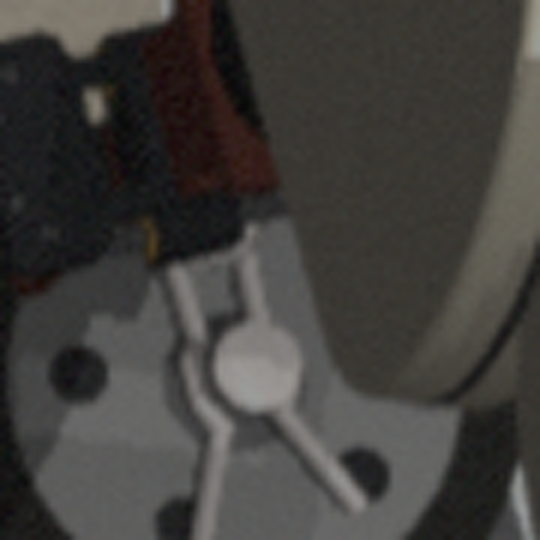

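The legs straddle the shank under the head at (257,367), and the force has dropped to zero, so the clip has snapped in. I lower 2 mm, release and retreat upward.

Request:
{"api": "play_rows", "payload": {
  "targets": [
    {"gripper":0.03,"dx":0,"dy":0,"dz":0.002,"turn":0},
    {"gripper":0.03,"dx":0,"dy":0,"dz":0,"turn":0},
    {"gripper":0.06,"dx":0,"dy":0,"dz":0,"turn":0},
    {"gripper":0.06,"dx":0,"dy":0,"dz":0,"turn":0},
    {"gripper":0.06,"dx":0,"dy":0,"dz":0,"turn":0},
    {"gripper":0.06,"dx":0,"dy":0,"dz":0,"turn":0}
  ]
}}

```text
time_s: 8.3
tool_pos: [0.6111, -0.0544, 0.0878]
tool_rot: [[0.969, 0.245, 0.0], [0.245, -0.969, -0.0], [0.0, 0.0, -1.0]]
ft_force: [0.4, 0.0, 0.1]
grip_width: 0.0599
grasp_force: 0.0
```

Request:
{"api": "play_rows", "payload": {
  "targets": [
    {"gripper":0.06,"dx":0,"dy":0,"dz":-0.01,"turn":0},
    {"gripper":0.06,"dx":0,"dy":0,"dz":-0.03,"turn":0},
    {"gripper":0.06,"dx":0,"dy":0,"dz":-0.04,"turn":0},
    {"gripper":0.06,"dx":0.03,"dy":0,"dz":-0.03,"turn":0},
    {"gripper":0.06,"dx":0.03,"dy":-0.03,"dz":0,"turn":0},
    {"gripper":0.06,"dx":0.03,"dy":-0.04,"dz":0,"turn":0},
    {"gripper":0.06,"dx":0.03,"dy":-0.04,"dz":0,"turn":0},
    {"gripper":0.06,"dx":0,"dy":-0.04,"dz":0,"turn":0},
    {"gripper":0.06,"dx":0,"dy":-0.04,"dz":0,"turn":0},
    {"gripper":0.06,"dx":0,"dy":0,"dz":0,"turn":0}
  ]
}}

```text
time_s: 9.3
tool_pos: [0.6795, 0.1639, 0.1983]
tool_rot: [[0.968, 0.25, -0.0], [0.25, -0.968, 0.001], [0.0, -0.001, -1.0]]
ft_force: [-0.6, -0.1, 1.0]
grip_width: 0.06
grasp_force: 0.0
```

```bash
python3 - <<'E'
from m import *
t=vision.snapshot("top");s=vision.snapshot("scene")
cv2.imwrite("pics/c7.png",np.hstack([cv2.resize(t["img"][100:220,290:410],(396,396),interpolation=cv2.INTER_CUBIC),cv2.resize(s["img"][110:230,120:240],(396,396),interpolation=cv2.INTER_CUBIC)]))
o=robot.get_obs();print(o["tool_pos"],o["ft_force"],o["time_s"])
u=np.array([.969,.246]);w=np.array([.246,-.969]);c=np.array([.5505,-.069])
for q in((-88,0,73),(0,0,69),(54,30,69),(54,-30,69)):
    X=np.r_[c-u*q[0]*.001+w*q[1]*.001,q[2]*.001];a=pix(t,X);b=pix(s,X);print(q,(np.array(a)-[290,100])*3.3,(np.array(b)-[120,110])*3.3+[396,0])
E
```

```text
[0.68056182 0.16002533 0.19832935] [-0.77129128 -0.57400952 -0.75461061] 9.4
(-88, 0, 73) [160.26502584  98.5842266 ] [512.25135482 258.35105322]
(0, 0, 69) [195.70237164 239.59417299] [585.56393819 152.61307997]
(54, 30, 69) [267.06311749 314.80093305] [585.68330912  74.84949948]
(54, -30, 69) [170.38192098 338.09979495] [668.68358494 105.25756886]
```

View pics/c7.png

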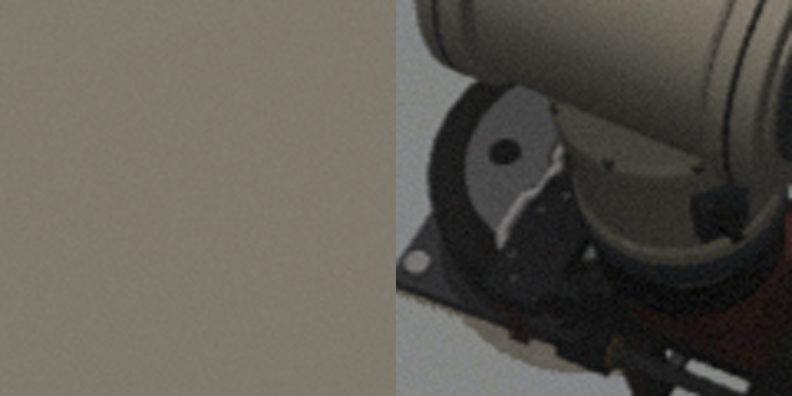

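The arm hides the wheel from both cameras. I move it back toward the start pose for a clear last look.

Request:
{"api": "play_rows", "payload": {
  "targets": [
    {"gripper":0.06,"dx":-0.032,"dy":0.031,"dz":-0.01,"turn":0},
    {"gripper":0.06,"dx":-0.032,"dy":0.031,"dz":-0.01,"turn":0},
    {"gripper":0.06,"dx":-0.032,"dy":0.031,"dz":-0.01,"turn":0},
    {"gripper":0.06,"dx":-0.032,"dy":0.031,"dz":-0.01,"turn":0},
    {"gripper":0.06,"dx":-0.032,"dy":0.031,"dz":0,"turn":0},
    {"gripper":0.06,"dx":-0.032,"dy":0.031,"dz":0,"turn":0},
    {"gripper":0.06,"dx":-0.032,"dy":0.031,"dz":0,"turn":0},
    {"gripper":0.06,"dx":-0.032,"dy":0.031,"dz":0,"turn":0},
    {"gripper":0.06,"dx":-0.032,"dy":0.031,"dz":0,"turn":0},
    {"gripper":0.06,"dx":-0.032,"dy":0.031,"dz":0,"turn":0}
  ]
}}

```text
time_s: 10.4
tool_pos: [0.4448, -0.2225, 0.2384]
tool_rot: [[0.97, 0.243, 0.001], [0.243, -0.97, -0.001], [0.001, 0.001, -1.0]]
ft_force: [1.6, 0.4, -0.7]
grip_width: 0.0604
grasp_force: 0.0
```

Request:
{"api": "play_rows", "payload": {
  "targets": [
    {"gripper":0.06,"dx":-0.032,"dy":0.031,"dz":0,"turn":0},
    {"gripper":0.06,"dx":-0.032,"dy":0.031,"dz":0,"turn":0},
    {"gripper":0.06,"dx":-0.032,"dy":0.031,"dz":0,"turn":0},
    {"gripper":0.06,"dx":-0.032,"dy":0.031,"dz":0,"turn":0},
    {"gripper":0.06,"dx":-0.032,"dy":0.031,"dz":0,"turn":0},
    {"gripper":0.06,"dx":-0.032,"dy":0.031,"dz":0,"turn":0},
    {"gripper":0.06,"dx":0,"dy":0,"dz":0,"turn":0},
    {"gripper":0.06,"dx":0,"dy":0,"dz":0,"turn":0},
    {"gripper":0.06,"dx":0,"dy":0,"dz":0,"turn":0}
  ]
}}

```text
time_s: 11.3
tool_pos: [0.3056, -0.4467, 0.2377]
tool_rot: [[0.97, 0.245, -0.0], [0.245, -0.97, 0.0], [-0.0, -0.0, -1.0]]
ft_force: [0.1, 0.6, 0.4]
grip_width: 0.0598
grasp_force: 0.0
```

```bash
python3 - <<'E'
from m import *
t=vision.snapshot("top");s=vision.snapshot("scene")
cv2.imwrite("pics/c8.png",np.hstack([cv2.resize(t["img"][100:220,290:410],(396,396),interpolation=cv2.INTER_CUBIC),cv2.resize(s["img"][110:230,120:240],(396,396),interpolation=cv2.INTER_CUBIC)]))
E
```

```text
(no output)
```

View pics/c8.png

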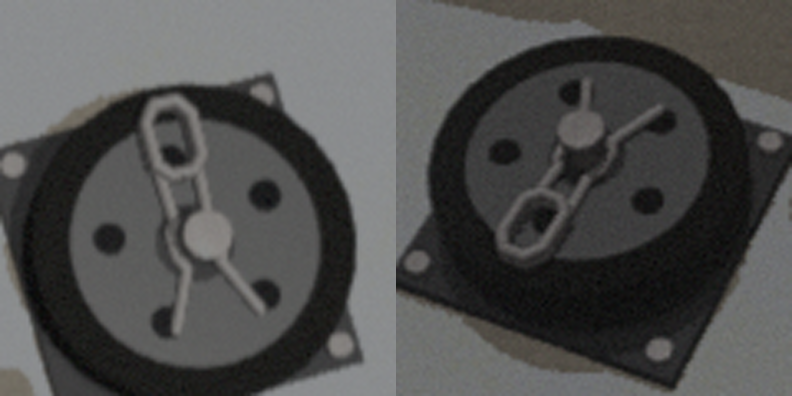

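The clip lies flat on the wheel with the axle in its pocket. The loop end is at (165,96) and the tips are at (264,312) and (176,334), all within about 2 mm of where a seated clip should appear. I hand the job in.

```bash
python3 -c "
from bench import order
print(order.sign_off())"
```

```text
the job is handed in; nothing more can be done
None
```

The larger clip is snapped onto the axle and lies flat on the wheel, within about 2 mm of its seated position in the last images; the gripper is clear, the smaller clip was never approached, and the job is handed in, with no verdict returned.

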